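# Make up two specimen kits at the microscope bench

### The arm

A 7-joint arm with a two-finger parallel gripper is mounted at the origin on the work surface. World frame = base frame: x ahead of the robot, y to its left, z up, the work surface at z = 0. Lengths are in m, angles in degrees, forces in N, time in s.
With the tool pointing down it reaches from about 0.35 to 0.775 m from the base axis. Payload 3.1 kg.
Tool frame: the origin (TCP) lies on the centre line of the jaws, within the pads' length; the fingertips stand 17 mm ahead of it and the grasp point (between the pads) lies 2 mm behind it (robot.tip_reach is the distance from the TCP to the fingertips, in m); z points along the fingers, y is the direction in which the jaws open and shut (so a half turn about z gives the same grasp; the last joint's range is limited). The gripper opens to 85 mm and grips with 20 to 120 N. Pads are 22 mm wide; open, the fingers measure 114 mm over their backs; the gripper's body (76 mm by 85 mm) begins 54 mm behind the grasp point. The pads swing forward as they close: fully open they stand 13 mm farther back than shut.
Start: joints at [65.85, 17.813, 0.802, 86.603, -0.252, 75.585, -1.558], TCP at [0.204, -0.511, 0.248] pointing down, gripper open.
Joint ranges: [-154.91, 154.91], [-16.99, 109.72], [-72.82, 74.43], [7.12, 147.25], [-82.49, 262.49], [11.32, 116.49], [-174.64, 174.64]. Speed limits (degrees/s): [159.86, 159.86, 180, 180, 180, 180, 180].

### API

Orientations are given as [roll, pitch, yaw] about the fixed x, y, z axes, in that order (R = Rz(yaw) Ry(pitch) Rx(roll)).
In Python, from station import robot, fingers, vision, workorder, recognise gives the robot as it stands. Calls block until the motion is done:
- robot.move_to(position, orientation): joint-space move of the TCP to a pose.
- robot.line_to(position, orientation=None, velocity=0.15, f_stop=None): straight line of the TCP; orientation=None keeps the orientation; velocity is the mean speed in m/s. With f_stop (N) it stops when the force on the tool has changed by that much, and returns True; else False.
- robot.move_j(angles): joint-space move.
- fingers.gripper_to(opening, force=None): opening from 0.0 (shut) to 1.0 (fully open); force is the grip in N (None keeps the last); returns when the fingers have stopped.
- robot.pause(seconds).
- robot.inverse_kinematics(position, orientation): joint angles nearest the present ones, or None.
- vision.grab_frame(name): name is "scene" or "top"; returns the picture (384x512x3 uint8, red, green, blue); there is no depth.
- vision.calibration(name): a dict with "mtx" (3x3 intrinsics, pixels), "k1" (the pictures are not rectified: a ray, as slopes to the right and down, at radius r is drawn at 1 + k1 r^2 times it, then the intrinsics apply), "extrinsics" (4x4, takes a point from world to camera coordinates). Camera axes: x right, y up, looking along -z (the intrinsics and any distortion apply to the point x, -y, -z); pixel columns grow to the right and rows downward; lengths in m; the calibration is good to about 2 mm. A picture is of the moment at which its call begins. calibration takes no time and is no camera call.
A pose or a line that the arm cannot do raises robot.PlanningError and nothing moves.
- workorder.close_job(): hands the job in, once; it reports no verdict.
Trained networks look in the newest picture that a camera, given by its name, has taken for a name from the list of things; names that differ only in an ending like _2 or _b are one class to them, and where a whole thing is asked for, a point or a joint stands for the part that bears it (a point fixed in the world has none). Each returns a list of dicts, best first, with "p" (0 to 1); they miss things now and then, are a little off and sometimes report something else, mostly with a low value. They report only what shows in the picture. A call takes as long as a camera call. They do not tell look-alikes from the thing itself.
- recognise(label, camera): "rect" ([centre column, centre row, width, height] in pixels, round what is visible of it).
Readings, each from a call of its own:
- robot.current_time_s(): time.
- robot.current_joint_positions(): joint angles.
- robot.current_dq(): joint speeds.
- robot.current_joint_torque(): joint torques, N m.
- robot.current_tool_pos(): TCP position.
- robot.current_eef_rot(): TCP orientation.
- robot.current_contact_force(): force on the tool from outside, world axes, zero at the start.
- robot.current_torque(): the same for the moment, N m.
- robot.current_finger_gap(): opening from 0.0 (shut) to 1.0 (fully open).
Only numpy, scipy, OpenCV 4.12 (cv2) and the standard library are available. Lean on these libraries where they do the work, as an engineer would, in place of code of your own. Each camera call takes 0.05 s, during which the arm holds its last target. There are 200 camera calls.

### The job

Make up the two kit trays from the stock on the bench. The tray with the cup gets the largest aluminium disc that goes into the cup, standing fully home in it, and the U-shaped clevis block standing upright in its open pocket; the tray with the post gets the steel sleeve, lowered over the post onto the tray floor, and the disc too large for the cup, standing flat in its open pocket. Leave the remaining disc standing on the bench and do not knock over the bottle.

Things in the scene. Friction and masses are not known exactly. Their poses are not given: they have to be found in the camera images.
- disc_small: loose plain turned aluminium cylinder (specimen disc) standing on end, 26 mm diameter, 38 mm high, origin at the centre of its underside, z up along its axis. The smallest of three.
- disc_mid: loose plain turned aluminium cylinder (specimen disc) standing on end, 36 mm diameter, 38 mm high, origin at the centre of its underside, z up along its axis. The middle one of three.
- disc_large: loose plain turned aluminium cylinder (specimen disc) standing on end, 48 mm diameter, 38 mm high, origin at the centre of its underside, z up along its axis. The largest of three.
- sleeve: loose plain steel tube standing on end, 44 mm outside and 26 mm inside diameter, right through, 34 mm high; origin at the centre of its underside, z up along its axis.
- clevis: loose steel U-shaped block standing with the slot up: 44 mm along its x, 30 mm along its y, 36 mm high; a 12 mm thick base carries two lugs, each 16 mm thick (along x) over the full 30 mm width, at the two x ends, with a 12 mm slot between them that runs along y; origin at the centre of its underside, z up.
- cup_tray: fixed grey plastic tray, 90 mm along its x by 170 mm along its y, floor 5 mm thick, rim and middle divider 12 mm high over the bench (walls 4 mm thick); origin at the centre of its underside, z up. In its +y half stands a round black cup, centred at x 0, y +42 mm: bore 42 mm diameter, flaring to 48 mm at its rim, outside 60 mm at most, rim 15 mm over the bench; its floor is the tray's floor. The -y half is an open pocket 82 mm by 79 mm, centred at x 0, y -42 mm.
- post_tray: fixed grey plastic tray, 90 mm along its x by 170 mm along its y, floor 5 mm thick, rim and middle divider 12 mm high over the bench (walls 4 mm thick); origin at the centre of its underside, z up. In its +y half stands a steel post, centred at x 0, y +42 mm: 12 mm diameter with a chamfered top, its top 27 mm over the bench. The -y half is an open pocket 82 mm by 79 mm, centred at x 0, y -42 mm.
- bottle: small loose amber glass bottle with a black cap standing among the stock, 36 mm diameter, 65 mm high, origin at the centre of its underside, z up. Not to be knocked over.
Not all that is in view belongs to the job. What is shaped like the disc_small but orange or yellow is not meant.

How it is judged (in metres and radians):
At the end, for the whole second after the job is handed in: 36 mm disc in the cup on the tray floor (7 mm); clevis upright (7 deg) on the floor of that tray's pocket; sleeve over the post on the tray floor (11 mm); 48 mm disc on the floor of the post tray's pocket; 26 mm disc standing on the bench; bottle upright; all at rest and released (x of disc_mid in the frame of cup_tray between -0.007 and 0.007 m and y of disc_mid in the frame of cup_tray between 0.035 and 0.049 m and z of disc_mid in the frame of cup_tray between 0.002 and 0.0085 m and angle between each of disc_mid, clevis, sleeve, disc_large's own z axis and vertical below 0.12 rad and x of clevis in the frame of cup_tray between -0.03 and 0.03 m and y of clevis in the frame of cup_tray between -0.069 and -0.015 m and z of clevis in the frame of cup_tray between 0.002 and 0.0085 m and x of sleeve in the frame of post_tray between -0.011 and 0.011 m and y of sleeve in the frame of post_tray between 0.031 and 0.053 m and z of sleeve in the frame of post_tray between 0.002 and 0.0085 m and x of disc_large in the frame of post_tray between -0.025 and 0.025 m and y of disc_large in the frame of post_tray between -0.066 and -0.018 m and z of disc_large in the frame of post_tray between 0.002 and 0.0085 m and height (world z) of disc_small between -0.01 and 0.003 m and angle between each of disc_small, bottle's own z axis and vertical below 0.2 rad and linear speed of each of disc_small, disc_mid, disc_large, sleeve, clevis, bottle below 0.02 m/s); the robot touches nothing.
It fails at once if the bottle is knocked over (angle between bottle's own z axis and vertical above 0.6 rad).
It also fails if it takes over 93 s, if anything falls off the work surface, if the arm or the gripper's body presses on something with over 40 N, if the wrist force passes 120 N, or if a joint passes its speed limit or range.

## Working session

There is one attempt and no reset: what is moved stays moved. The work goes in short steps, each a Python script; the robot and the scene stay as the last script left them, time stands still between calls to the robot, and variables do not carry over. Pictures are saved under pics/ and viewed, about 12 in all and at most 16, crops included, and the job is handed in when it is done.

```bash
mkdir -p pics; ls; cat > h.py <<'E'
import numpy as np, cv2
from station import robot, fingers, vision, workorder, recognise
def cal(n):
    c=vision.calibration(n); return np.array(c["mtx"]),c["k1"],np.array(c["extrinsics"])
def pix(n,P):
    K,k,E=cal(n); P=np.atleast_2d(P); q=P@E[:3,:3].T+E[:3,3]
    s=np.c_[q[:,0]/-q[:,2], -q[:,1]/-q[:,2]]; s=s*(1+k*(s**2).sum(1,keepdims=True))
    return s@K[:2,:2].T+K[:2,2]
def ground(n,uv,z):
    K,k,E=cal(n); uv=np.atleast_2d(np.float64(uv)); d=(uv-K[:2,2])@np.linalg.inv(K[:2,:2]).T; s=d.copy()
    for _ in range(20): s=d/(1+k*(s**2).sum(1,keepdims=True))
    R=E[:3,:3]; C=-R.T@E[:3,3]; r=np.c_[s[:,0],-s[:,1],-np.ones(len(s))]@R
    return C+r*((z-C[2])/r[:,2])[:,None]
def save(n,name,crop=None,f=1.5):
    im=vision.grab_frame(n); o=im if crop is None else im[crop[1]:crop[3],crop[0]:crop[2]]
    cv2.imwrite(f"pics/{name}.png",cv2.resize(o[:,:,::-1],None,fx=f,fy=f,interpolation=cv2.INTER_CUBIC)); return im
E
python3 - <<'E'
from h import *
for n in("top","scene"):
    save(n,n+"0"); K,k,Ex=cal(n); print(n,K.round(1).tolist(),k,(-Ex[:3,:3].T@Ex[:3,3]).round(3))
    for l in["disc_small","disc_mid","disc_large","sleeve","clevis","cup_tray","post_tray","bottle"]:
        for r in recognise(l,n)[:4]:
            print(l,round(r["p"],2),np.round(r["rect"],1),ground(n,r["rect"][:2],0.036)[0].round(3))
print(robot.current_time_s(),robot.current_eef_rot())
E
```

```text
pics
top [[425.0, 0.0, 253.3], [0.0, 425.0, 193.5], [0.0, 0.0, 1.0]] -0.01536752782922058 [0.472 0.018 1.068]
disc_small 0.59 [302.5 160.8  11.7  12.2] [ 0.648 -0.099  0.036]
disc_small 0.54 [332.4 168.2  13.1  12.5] [ 0.63  -0.173  0.036]
disc_mid 0.58 [176.8 179.2  17.7  18.4] [0.601 0.208 0.036]
disc_large 0.72 [367.8 182.5  23.2  19.8] [ 0.596 -0.259  0.036]
sleeve 0.81 [127.7 199.9  20.2  17.8] [0.549 0.327 0.036]
clevis 0.79 [235.3 170.6  20.5  17.3] [0.623 0.065 0.036]
cup_tray 0.93 [308.  245.7  75.3  55.7] [ 0.441 -0.112  0.036]
post_tray 0.96 [192.7 243.3  69.2  47. ] [0.445 0.166 0.036]
bottle 0.74 [404.4 207.1  18.2  16.4] [ 0.536 -0.347  0.036]
bottle 0.55 [234.3 169.7  20.   16. ] [0.625 0.068 0.036]
scene [[404.8, 0.0, 261.4], [0.0, 404.8, 194.0], [0.0, 0.0, 1.0]] 0.017819367379098006 [1.168 0.471 0.583]
disc_small 0.7 [211.2 204.8  12.2  17.4] [ 0.662 -0.076  0.036]
disc_small 0.7 [228.2 190.6  10.5  15.5] [ 0.596 -0.084  0.036]
disc_small 0.6 [192.5 188.3  14.8  22. ] [ 0.641 -0.159  0.036]
disc_small 0.57 [233.2 217.   11.7  14.2] [ 0.665 -0.007  0.036]
disc_mid 0.71 [336.5 251.6  25.3  26.1] [0.624 0.224 0.036]
disc_mid 0.34 [262.4 172.2  66.5  29.1] [ 0.482 -0.069  0.036]
disc_large 0.5 [210.2 204.2  14.6  21.7] [ 0.661 -0.08   0.036]
sleeve 0.92 [404.  263.5  27.7  31.2] [0.576 0.34  0.036]
clevis 0.67 [273.4 230.2  27.3  23.3] [0.647 0.089 0.036]
cup_tray 0.58 [261.  170.7  65.7  32.8] [ 0.478 -0.077  0.036]
post_tray 0.65 [354.1 211.5  80.1  42. ] [0.489 0.192 0.036]
bottle 0.83 [170.8 150.8  11.8  20.3] [ 0.547 -0.341  0.036]
0.9 [1.79993725e+02 1.95071707e-03 2.17643420e+01]
```

```bash
python3 - <<'E'
import cv2
a=cv2.imread("pics/top0.png"); a=a[int(130*1.5):int(290*1.5),int(100*1.5):int(440*1.5)]
cv2.imwrite("pics/t1.png",cv2.resize(a,(799,376),interpolation=cv2.INTER_CUBIC))
b=cv2.imread("pics/scene0.png"); b=b[int(110*1.5):int(300*1.5),int(120*1.5):int(440*1.5)]
cv2.imwrite("pics/s1.png",cv2.resize(b,(799,474),interpolation=cv2.INTER_CUBIC))
E
```

```text
(no output)
```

View pics/t1.png

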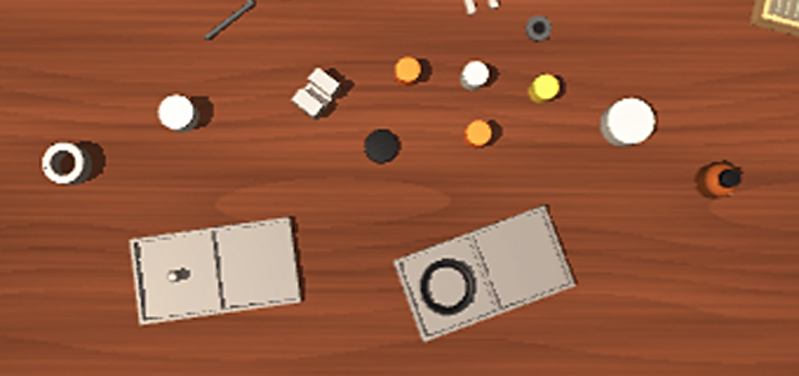

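View pics/s1.png

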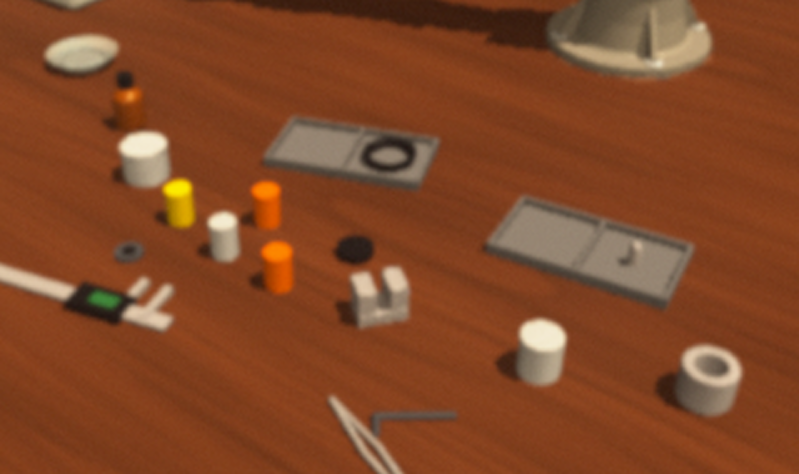

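The top view shows (crop px): sleeve (64,162), mid disc (177,112), clevis (318,92), small disc (475,74), large disc (630,121), bottle (722,180). The post tray has its post at (178,275) and its pocket on the right. The cup tray has its cup at (447,287) and its pocket on the right. The scene view agrees.

```bash
cat > m.py <<'E'
from h import *
im=vision.grab_frame("top"); hsv=cv2.cvtColor(im,cv2.COLOR_RGB2HSV)
S=4
def blob(mask,uv,r):
    m=np.zeros_like(mask); x,y=map(int,uv); m[y-r:y+r,x-r:x+r]=mask[y-r:y+r,x-r:x+r]
    n,l,st,c=cv2.connectedComponentsWithStats(m); i=1+np.argmax(st[1:,4]); return (l==i).astype(np.uint8),c[i],st[i,4]
bright=((im.min(2)>205)).astype(np.uint8)
for nm,uv,z,D in[("mid",(176,178),.038,36),("large",(368,182),.038,48),("small",(302,161),.038,26),("sleeve",(128,200),.034,44)]:
    m,c,a=blob(bright,uv,16); cn=max(cv2.findContours(m,0,1)[0],key=len)
    (cx,cy),rad=cv2.minEnclosingCircle(cn)
    M=cv2.moments(cv2.drawContours(np.zeros_like(m),[cn],-1,1,-1),True); c=(M["m10"]/M["m00"],M["m01"]/M["m00"])
    d=2*np.sqrt(M["m00"]/np.pi)/425*(1.068-z)
    print(nm,ground("top",c,z)[0].round(4),"encl",ground("top",(cx,cy),z)[0].round(4),"diam mm",(d*1e3).round(1),"want",D)
gray=((hsv[:,:,1]<80)&(hsv[:,:,2]>90)).astype(np.uint8)
gray=((hsv[:,:,1]<85)).astype(np.uint8)
for nm,uv in[("cup",(308,246)),("post",(192,244))]:
    m,c,a=blob(gray,uv,44); cn=max(cv2.findContours(m,0,1)[0],key=len)
    b=cv2.boxPoints(cv2.minAreaRect(cv2.convexHull(cn))); P=ground("top",b,.010); 
    print(nm,b.round(1).tolist(),P[:,:2].round(4).tolist(),"sides",[np.linalg.norm(P[i]-P[i-1]).round(3) for i in range(4)],"c",P.mean(0).round(4))
dark=(im.max(2)<70).astype(np.uint8)
m,c,a=blob(dark,(290,252),16); cn=max(cv2.findContours(m,0,1)[0],key=len); e=cv2.fitEllipse(cn); print("cup ring",e,ground("top",e[0],.013)[0].round(4),"px60mm",.06*425/1.055)
cv2.imwrite("pics/cl.png",cv2.resize(np.hstack([im[150:190,215:255],im[225:265,155:195]])[:,:,::-1],None,fx=10,fy=10,interpolation=cv2.INTER_CUBIC))
E
python3 m.py
```

```text
mid [0.6055 0.2137 0.038 ] encl [0.606  0.2145 0.038 ] diam mm 34.4 want 36
large [ 0.5994 -0.2591  0.038 ] encl [ 0.5992 -0.2589  0.038 ] diam mm 46.3 want 48
small [ 0.6479 -0.0985  0.038 ] encl [ 0.6475 -0.0981  0.038 ] diam mm 24.0 want 26
sleeve [0.552  0.3311 0.034 ] encl [0.5518 0.3311 0.034 ] diam mm 40.8 want 44
cup [[266.6000061035156, 240.39999389648438], [331.6000061035156, 216.39999389648438], [344.5, 251.0], [279.5, 275.1000061035156]] [[0.453, -0.0129], [0.5135, -0.1743], [0.4282, -0.2052], [0.3686, -0.0447]] sides [np.float64(0.09), np.float64(0.172), np.float64(0.091), np.float64(0.171)] c [ 0.4408 -0.1093  0.01  ]
post [[154.1999969482422, 231.3000030517578], [222.8000030517578, 221.6999969482422], [227.89999389648438, 258.0], [159.1999969482422, 267.6000061035156]] [[0.4736, 0.2663], [0.4984, 0.0961], [0.4092, 0.0825], [0.3847, 0.2514]] sides [np.float64(0.09), np.float64(0.172), np.float64(0.09), np.float64(0.171)] c [0.4415 0.1741 0.01  ]
cup ring ((289.84356689453125, 251.6229705810547), (21.64033317565918, 22.68358612060547), 2.6881589889526367) [ 0.426 -0.07   0.013] px60mm 24.170616113744078
```

View pics/cl.png

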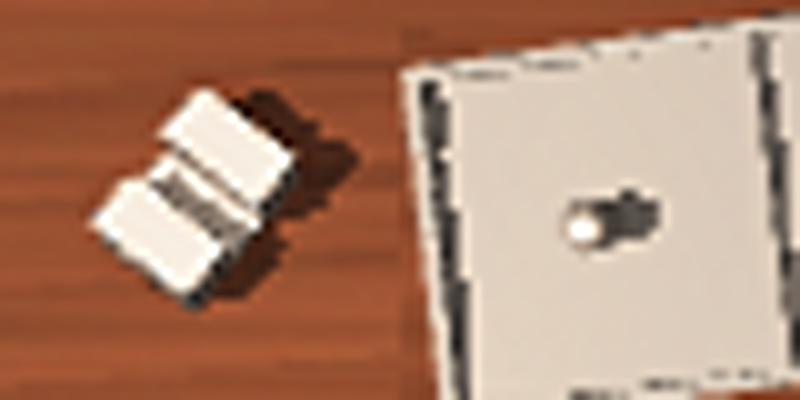

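```bash
cat >> h.py <<'E'
MID=(.6055,.2137);LARGE=(.5993,-.2590);SLEEVE=(.552,.3311)
CUP=(.426,-.070);CUPP=(.4555,-.1487);POST=(.4355,.2157);POSTP=(.4475,.1325)
def yawr(p): return np.degrees(np.arctan2(p[1],p[0]))+90
def pick(p,yaw,h,hi=.15,force=60):
    robot.move_to([*p,hi],[180,0,yaw]); robot.line_to([*p,h],velocity=.12)
    fingers.gripper_to(0.0,force); g=robot.current_finger_gap()
    robot.line_to([*p,hi],velocity=.2); print("gap",g,"mm",g*85,robot.current_finger_gap()*85,"t",robot.current_time_s())
def place(p,yaw,h,hi=.15,open_=.75):
    robot.line_to([*p,.055+h-.03],[180,0,yaw],velocity=.15)
    s=robot.line_to([*p,h+.0045],velocity=.04,f_stop=12)
    z=robot.current_tool_pos(); print("stop",s,"tcp",z,"bottom",z[2]-h,robot.current_contact_force())
def release(p,hi=.15,open_=.8):
    fingers.gripper_to(open_); robot.line_to([*p,hi],velocity=.2); print("t",robot.current_time_s())
E
python3 - <<'E'
from h import *
c=np.array([(205,88),(297,155),(192,300),(92,222)])/10-.5+[215,150]
P=ground("top",c,.036)[:,:2]; print("clevis",P.mean(0),[np.linalg.norm(P[i]-P[i-1]).round(3) for i in range(4)])
d=P[0]-P[3]+P[1]-P[2]; print("long axis deg",np.degrees(np.arctan2(d[1],d[0])))
print("post top",ground("top",[173.3-.5,247.5-.5],.027))
for p in(MID,CUP,SLEEVE,POST,LARGE,POSTP,CUPP,(.625,.07)):
    print(p,[robot.inverse_kinematics([*p,z],[180,0,yawr(p)]) is not None for z in(.03,.15)])
pick(MID,yawr(MID),.031)
robot.move_to([*CUP,.12],[180,0,yawr(CUP)])
save("top","held",(150,130,450,330),2.6)
print(robot.current_contact_force())
E
```

```text
clevis [0.62790283 0.06810902] [np.float64(0.043), np.float64(0.028), np.float64(0.044), np.float64(0.031)]
long axis deg -37.227517575216964
post top [[0.43580624 0.21584423 0.027     ]]
(0.6055, 0.2137) [True, True]
(0.426, -0.07) [True, True]
(0.552, 0.3311) [True, True]
(0.4355, 0.2157) [True, True]
(0.5993, -0.259) [True, True]
(0.4475, 0.1325) [True, True]
(0.4555, -0.1487) [True, True]
(0.625, 0.07) [True, True]
gap 0.38620040644686604 mm 32.827034547983615 33.05172950510382 t 6.3
[ 0.02455749 -0.34058303 -0.25515073]
```

View pics/held.png

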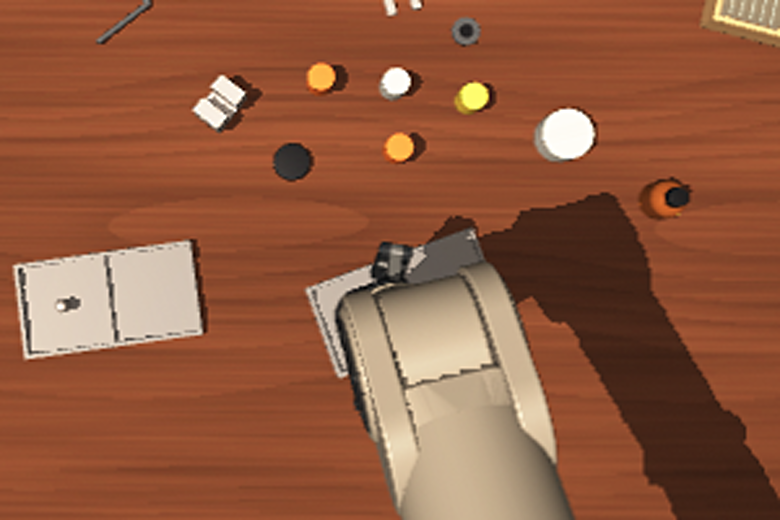

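The arm hides the disc in the top view, but the finger gap (33 mm) says it is held. I'll lower it and check from the scene camera.

```bash
python3 - <<'E'
from h import *
place(CUP,yawr(CUP),.031)
save("scene","cup",(190,110,350,230),4.5)
E
```

```text
stop True tcp [ 0.42584909 -0.07028121  0.03659039] bottom 0.005590390251538513 [-1.29047763 -0.42098895  6.15577883]
```

View pics/cup.png

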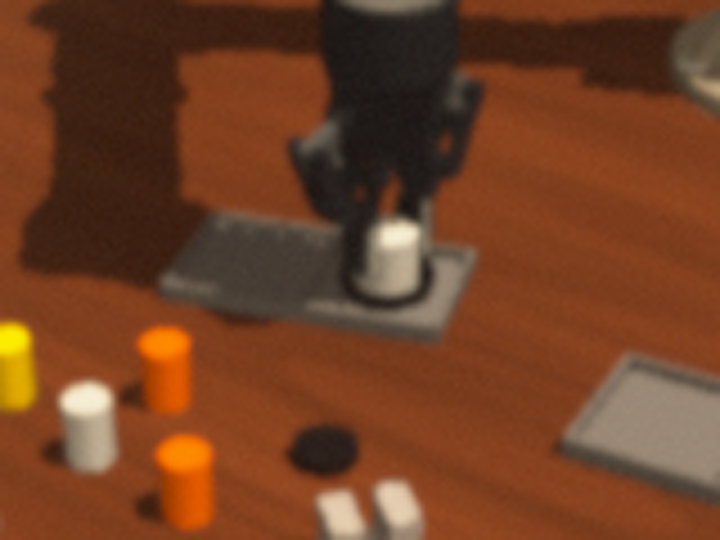

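The disc is in the cup and touched the floor with its bottom at 5.6 mm, so I'll release it. The clevis is next.

```bash
python3 - <<'E'
from h import *
release(CUP)
C=(.6279,.0681); fingers.gripper_to(1.0)
pick(C,52.8,.028)
robot.move_to([*CUPP,.12],[180,0,yawr(CUPP)])
place(CUPP,yawr(CUPP),.028)
save("scene","clv",(190,110,350,230),4.5)
E
```

```text
t 9.9083
gap 0.5033812257054808 mm 42.78740418496587 42.69594674343943 t 13.5833
stop True tcp [ 0.45526794 -0.14898365  0.03367483] bottom 0.005674830643034413 [-0.28208582  0.35495025  4.34255809]
```

View pics/clv.png

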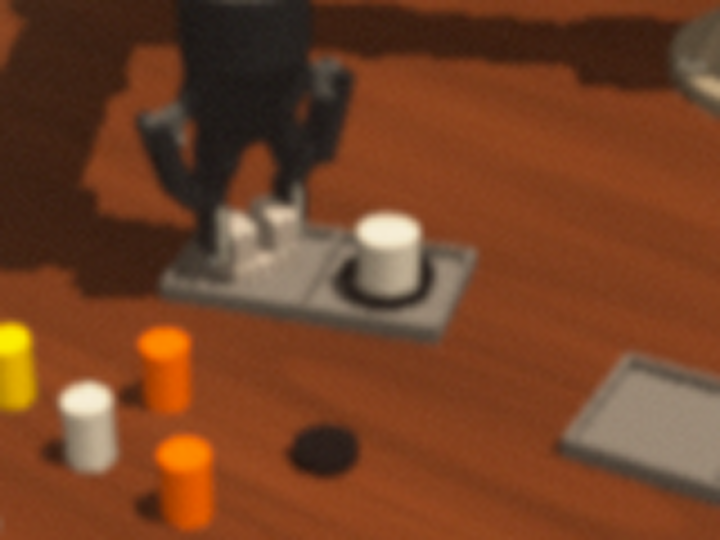

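The disc is home in the cup, and the clevis is upright on the pocket floor. The sleeve is next.

```bash
python3 - <<'E'
from h import *
release(CUPP); fingers.gripper_to(1.0)
pick(SLEEVE,yawr(SLEEVE),.0265)
robot.move_to([*POST,.12],[180,0,yawr(POST)])
place(POST,yawr(POST),.0265)
save("scene","slv",(300,140,460,260),4.5)
E
```

```text
t 16.9083
gap 0.4996317998777849 mm 42.468702989611714 41.76042399993075 t 21.425
stop True tcp [0.43559558 0.21540737 0.03252046] bottom 0.006020459361341737 [ 0.02580674 -0.61550508  4.60927241]
```

View pics/slv.png

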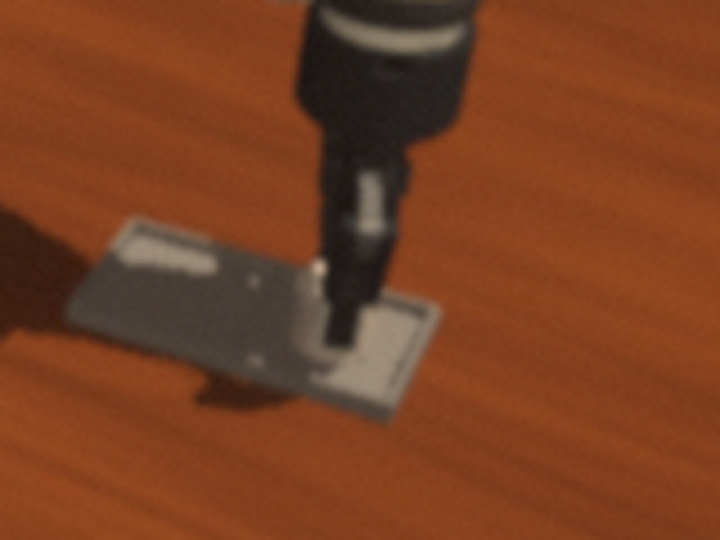

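The sleeve's bottom is at about 6 mm, over the post and on the tray floor. I'll release it and do the large disc, carrying it higher because of the bottle.

```bash
python3 - <<'E'
from h import *
release(POST); fingers.gripper_to(1.0)
robot.move_to([.5,.0,.2],[180,0,90])
pick(LARGE,yawr(LARGE),.0275,hi=.16)
robot.move_to([*POSTP,.13],[180,0,yawr(POSTP)])
place(POSTP,yawr(POSTP),.0275)
release(POSTP,hi=.2)
robot.move_j([65.85, 17.813, 0.802, 86.603, -0.252, 75.585, -1.558]); robot.pause(.3)
im=save("top","end",(100,130,440,290),2.35); save("scene","end2",(130,110,450,300),2.4)
print(robot.current_time_s())
E
```

```text
t 24.4083
gap 0.5318966515239834 mm 45.21121537953859 45.263353186733916 t 29.2417
stop True tcp [0.44747114 0.13222764 0.03337482] bottom 0.005874821337053301 [-1.28667271 -0.93277952  5.4567613 ]
t 33.2917
36.1417
```

View pics/end.png

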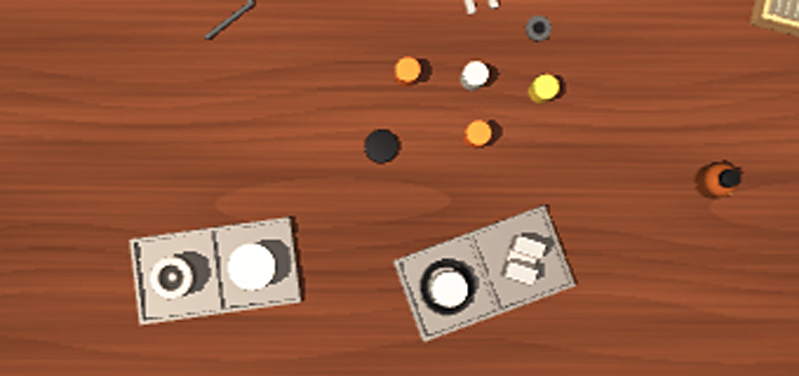

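View pics/end2.png

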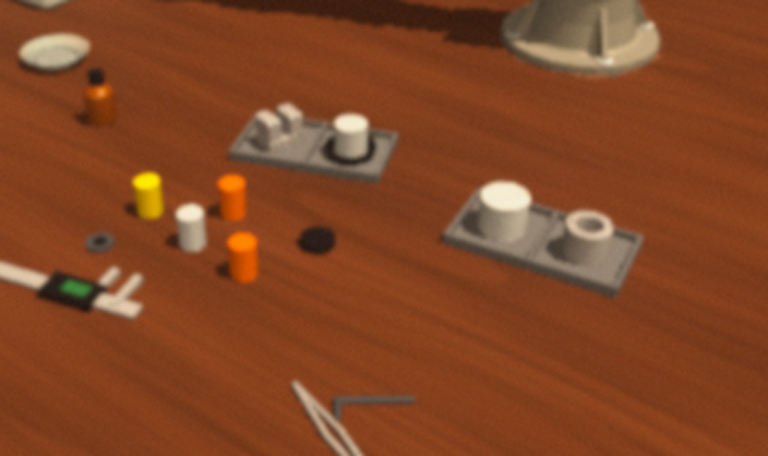

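Both final views show everything in place: mid disc in the cup (447,287), clevis in its pocket (526,260), sleeve over the post (172,277) and large disc in its pocket (252,266). The small disc and the bottle are standing, so I'm handing the job in.

```bash
python3 -c "
from h import *
workorder.close_job()"
```

```text
the job is handed in; nothing more can be done
```

Both kit trays are made up, and I handed the job in at about 36 s of the 93 s allowed.

- **Cup tray:** the 36 mm disc is in the cup and the clevis stands in the open pocket. On lowering, contact stopped them with their undersides 5.6 and 5.7 mm over the bench; the tray floor is at 5 mm.
- **Post tray:** the sleeve is over the post and the 48 mm disc is in the open pocket. They stopped the same way at 6.0 and 5.9 mm.
- **Left alone:** the 26 mm disc is still standing on the bench and the bottle is upright.

The last top and scene pictures, taken with the arm back at its start pose, show all six things in place and standing. No check failed. I judged the final positions by eye in those pictures and did not measure them again. The finger gap read 1 to 3 mm less than the true size on each grasp, with no sign of slipping.

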